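Index the sample carousel to bring the squat jar to the reader

ROBOT

A 7-joint arm with a two-finger parallel gripper is mounted at the origin on the work surface. World frame = base frame: x ahead of the robot, y to its left, z up, the work surface at z = 0. Lengths are in m, angles in rad, forces in N, time in s.
With the tool pointing down it reaches from about 0.425 to 0.875 m from the base axis. Payload 9.9 kg.
Tool frame: the origin (TCP) lies at the very end of the fingers, on their centre line; the grasp point (between the pads) lies 19 mm behind it (grasp_offset is the distance from the TCP to the grasp point, in m); z points along the fingers, y is the direction in which the jaws open and shut (so a half turn about z gives the same grasp; the last joint's range is limited). The gripper opens to 85 mm and grips with 20 to 120 N. Pads are 22 mm wide; open, the fingers measure 114 mm over their backs; the gripper's body (76 mm by 85 mm) begins 54 mm behind the grasp point. The pads swing forward as they close: fully open they stand 13 mm farther back than shut.
Start: joints at [1.117, 0.576, 0.025, 1.437, -0.015, 1.129, -0.057], TCP at [0.244, -0.629, 0.21] pointing down, gripper open.
Joint ranges: [-2.76, 2.76], [-0.34, 2.15], [-1.52, 1.57], [0.19, 2.46], [-1.09, 4.23], [0.17, 1.99], [-2.82, 2.82]. Speed limits (rad/s): [2.22, 2.22, 3.01, 3.01, 3.14, 3.14, 3.14].

INTERFACE

Orientations are given as a unit quaternion [x, y, z, w].
In Python, from station import * gives the robot as it stands. The module is installed in compiled form; this text tells all that it offers.
- The arm moves only by the tool jog_arm, never from a script. Its argument "targets" is a list of rows, each a list of 7 numbers: the shift along the tool's x, y, z each as a share of 0.25 m, from -1 to 1, then the turn, a rotation vector about the tool's x, y, z each as a share of 180 degrees, from -1 to 1, then the opening, from 0 (shut) to 1 (fully open). In form: [[dx, dy, dz, wx, wy, wz, claw], ...]. A call has 1 to 10 rows; each row is the pose to reach, as a shift and turn from the pose commanded when the call began, along the tool's axes at that moment, turning the shorter way round; what a row does not reach only later rows make up. A row lasts 1/10 s, in which the tool goes at most 50 mm and 8.59 degrees, less where a joint would pass 70% of its speed; a pose out of reach is approached as far as the arm can. A call with a number of a shift or a turn outside -1 to 1 is refused whole. A call with a gripper value outside its range is refused whole. The fingers move at their own pace and stop on an object; "squeeze" is the grip in N (left out, the last holds). Time passes only in rows, so rows that repeat a pose let the fingers close. It gives the time, the measured TCP pose, the force and the opening at its end, in the units of the state.
- get_obs(): the state, without advancing time (a new reading comes with each control period).
- capture(name): name is "scene" or "top"; returns the picture (420x560x3 uint8, red, green, blue); there is no depth.
- camera_info(name): a dict with "vfov" (degrees; the focal length in pixels is half the picture's height over the tangent of half this angle, whatever the lens; pixels are square), "cx", "cy" (the principal point, pixels), "T" (4x4, takes a point from camera to world coordinates). Camera axes: x right, y up, looking along -z (the intrinsics and any distortion apply to the point x, -y, -z); pixel columns grow to the right and rows downward; lengths in m; the calibration is good to about 2 mm. A picture is of the moment at which its call begins. camera_info takes no time and is no camera call.
- job_done(): hands the job in, once; it reports no verdict.
The state is a dict: "t": time; "joint_pos": joint angles; "joint_vel": joint speeds; "tau": joint torques, N m; "eef_pos": TCP position; "orientation": TCP orientation; "ft_force": force on the tool from outside, world axes, zero at the start; "wrist_torque": the same for the moment, N m; "grip_width": finger opening in m.
Only numpy, scipy, OpenCV 4.12 (cv2) and the standard library are available. Lean on these libraries where they do the work, as an engineer would, in place of code of your own. Each camera call takes 0.05 s, during which the arm holds its last target.

TASK

Push the sample carousel round by one detent, the short way, so that the squat wide-lidded jar comes to rest in its collar in front of the reader post. Turn it one step only, whichever direction that needs, and let it click home; the jar must stay upright in its collar.

Things in the scene. Friction and masses are not known exactly. Their poses are not given: they have to be found in the camera images.
- carousel_base: Fixed white base of the carousel, 224 mm across; a grey reader post (36 x 56 mm, 85 tall, middle 172 mm from the axis) stands on its arm. Origin: on the turning axis at bench level; x points level to the post, z up. On it turns an aluminium disc, 264 mm across, top 46 mm above the bench, 44 mm hub 18 tall. Six steel push pegs (12 mm thick, tops 40 mm above disc) stand 118 mm from the axis.
- carousel (a joint): Turn of the disc, rad, + is anticlockwise from above, 0 at start. At 0 the pegs stand 30, 90, 150.. degrees from the base's x axis and turn with the disc. A sprung detent holds it every 60 degrees (1.047); a peg needs about 4 N to leave it. Past half way it draws the disc on to the next stop by itself, damped, without running on.
- jar: Squat white plastic jar, 39 mm across, 35 tall, flat lid 41 mm across (the look-alike bottles are 63 mm tall with a narrow 24 mm cap). Loose on the disc in one of six collars (53 mm across, 12 tall, centres 75 mm from the axis, every 60 degrees), one place to either side of the reader. Origin: centre of its underside, z up.
- read_spot (a point): Where the jar must stand: in front of the reader post, on the disc's top, 46 mm above the bench, 75 mm from the axis along the base's x. Fixed to the base. At the start a tall bottle stands there in its collar.
Things that resemble listed ones, but are neither listed nor needed, are in the scene too. Leave any pink look-alike of the jar alone.

How it is judged:
By the outcome, as a careful person would: the job done as asked, in the order asked, and still so for the second after the job is handed in, with the robot touching nothing.
It also fails if it takes over 32 s, if anything falls off the work surface, if the arm or the gripper's body presses on something with over 40 N, if the wrist force passes 120 N, or if a joint passes its speed limit or range.

## Working session

There is one attempt and no reset: what is moved stays moved. The work goes in short steps, Python scripts to look and compute and a tool call to move; the robot and the scene stay as the last step left them, time stands still between calls to the robot, and variables do not carry over. Pictures are saved under pics/ and viewed, and the job is handed in when it is done.

Besides the shell and the picture viewer there is one more tool, called after "Call:" in YAML: its name, and indented under it one key for each argument. jog_arm: Moves the arm, as the interface text tells. Its arguments: {"type":"object","properties":{"targets":{"type":"array","items":{"type":"array","items":{"type":"number"}}},"squeeze":{"type":"number"}},"required":["targets"]}

```bash
mkdir -p pics; python3 - <<'E'
from station import *
import cv2
o=get_obs();print(o)
for n in("scene","top"):
    cv2.imwrite(f"pics/{n}0.png",capture(n)[:,:,::-1]);print(n,camera_info(n))
E
```

```text
{'t': 0.0, 'joint_pos': array([ 1.11721333,  0.57649958,  0.0248298 ,  1.43790936, -0.01501487,
        1.1289822 , -0.05647425]), 'joint_vel': array([ 1.64182242e-03, -9.48033757e-04, -5.87505710e-04,  4.12387314e-04,
        3.49450504e-04, -8.91980498e-04,  7.75430526e-05]), 'tau': array([ 5.44993418e-04, -7.65746999e+01,  2.24958368e+00, -2.85956848e+01,
        1.49034691e-02,  1.29642634e-02, -8.00426925e-07]), 'eef_pos': array([ 0.24379633, -0.62891804,  0.20896374]), 'orientation': array([ 9.82949867e-01,  1.83871987e-01, -1.78821920e-04, -7.87128201e-04]), 'ft_force': array([-0.78192116, -0.05770926,  0.32175035]), 'wrist_torque': array([-0.02227175, -0.06691389,  0.00712949]), 'grip_width': 0.08573526926431127}
scene {'vfov': 56.72481638124814, 'cx': 278.507109475853, 'cy': 206.3059976308427, 'T': array([[-0.71334963, -0.38654381,  0.58456496,  1.03816568],
       [ 0.7007488 , -0.40429878,  0.58778705,  0.32142836],
       [ 0.00913346,  0.82893087,  0.55927649,  0.42428249],
       [ 0.        ,  0.        ,  0.        ,  1.        ]])}
top {'vfov': 57.15270570148997, 'cx': 280.40706565912166, 'cy': 211.12316393106659, 'T': array([[-3.18140199e-03,  9.93030940e-01, -1.17810996e-01,
         5.72476885e-01],
       [-9.99785100e-01, -7.45208067e-04,  2.07171125e-02,
        -5.55508871e-02],
       [ 2.04849400e-02,  1.17851587e-01,  9.92819908e-01,
         7.80607153e-01],
       [ 0.00000000e+00,  0.00000000e+00,  0.00000000e+00,
         1.00000000e+00]])}
```

View pics/scene0.png

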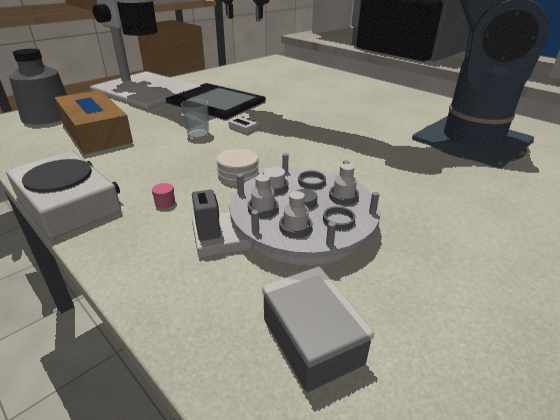

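View pics/top0.png

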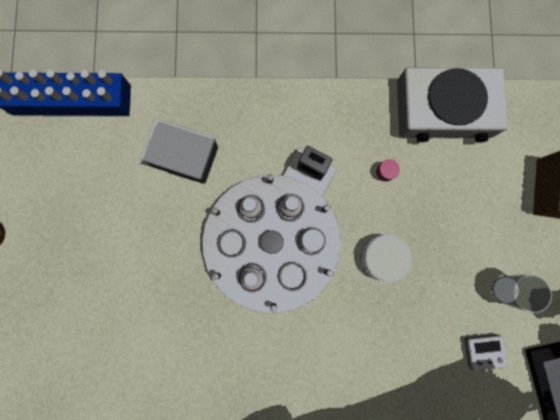

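```bash
cat > h.py <<'E'
import numpy as np
from station import *
def proj(n,P):
    c=camera_info(n);T=c['T'];f=210/np.tan(np.radians(c['vfov']/2))
    p=(np.atleast_2d(P)-T[:3,3])@T[:3,:3]
    return np.c_[c['cx']+f*p[:,0]/-p[:,2],c['cy']-f*p[:,1]/-p[:,2]]
def ray(n,uv,z):
    c=camera_info(n);T=c['T'];f=210/np.tan(np.radians(c['vfov']/2))
    uv=np.atleast_2d(uv);d=np.c_[(uv[:,0]-c['cx'])/f,-(uv[:,1]-c['cy'])/f,-np.ones(len(uv))]@T[:3,:3].T
    return T[:3,3]+d*((z-T[2,3])/d[:,2])[:,None]
E
python3 - <<'E'
import cv2,numpy as np
a=cv2.imread('pics/top0.png')[150:325,190:350];b=cv2.imread('pics/scene0.png')[140:270,185:390]
cv2.imwrite('pics/ct.png',cv2.resize(a,None,fx=3.4,fy=3.4,interpolation=cv2.INTER_CUBIC))
cv2.imwrite('pics/cs.png',cv2.resize(b,None,fx=3.8,fy=3.8,interpolation=cv2.INTER_CUBIC))
E
```

```text
(no output)
```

View pics/ct.png

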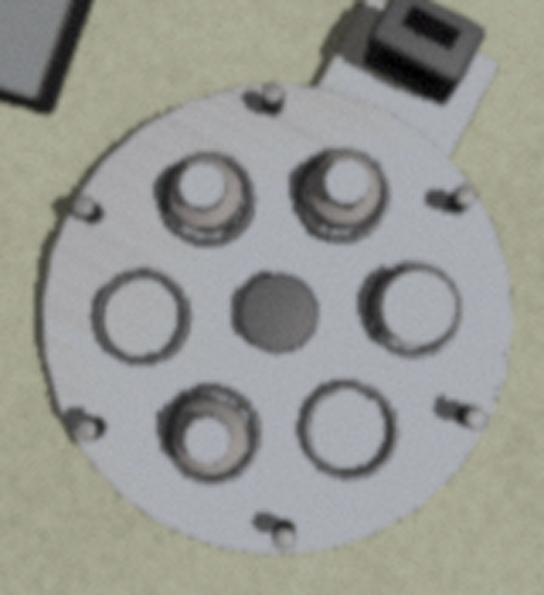

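View pics/cs.png

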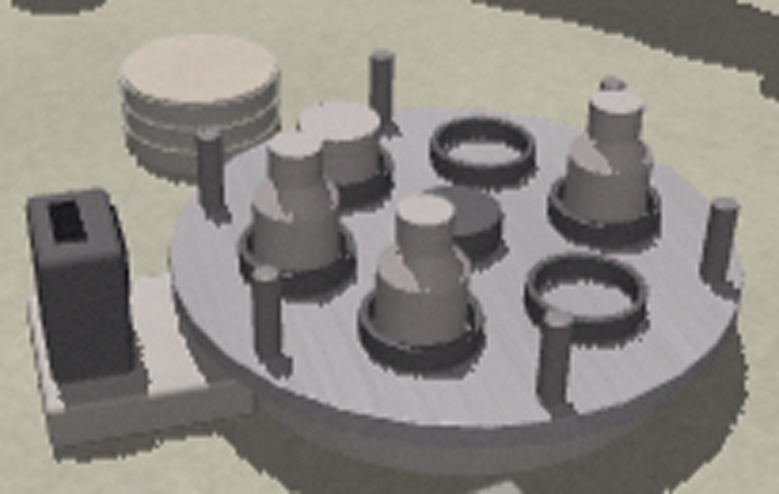

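Four objects sit in the collars. Three are tall, narrow-capped bottles, at top-view px (251,206), (292,204) and (251,279). The squat, wide-lidded one at top (313,240) / scene (274,178) is the jar, one place clockwise of the reader post at (317,160). The pink pot at (389,170) is a look-alike and isn't on the disc. So the disc has to turn anticlockwise (+60°).

```bash
python3 - <<'E'
from h import *
from scipy.optimize import least_squares
uv=np.array([[272,97],[88,208],[90,427],[285,532],[475,412],[463,197]])/3.4+[190,150]-0.35
P=ray('top',uv,.086)[:,:2]
def model(q): a=q[2]+np.radians(60)*np.arange(6); return np.c_[q[0]+.118*np.cos(a),q[1]+.118*np.sin(a)]
r=least_squares(lambda q:(model(q)-P).ravel(),[*P.mean(0),0.]);c=r.x
print('axis',c[:2],'ang0',np.degrees(c[2]),'res mm',np.round(r.fun.reshape(-1,2)*1e3,1))
post=ray('top',np.array([[424,30]])/3.4+[190,150],.085)[0];d=post[:2]-c[:2];print('post',post,np.degrees(np.arctan2(d[1],d[0])),np.hypot(*d))
jar=ray('top',np.array([[422,308]])/3.4+[190,150],.081)[0];d=jar[:2]-c[:2];print('jar',jar,np.degrees(np.arctan2(d[1],d[0])),np.hypot(*d))
# check against scene view
print(np.round(proj('scene',np.c_[model(c),np.full(6,.086)])))
print(np.c_[model(c)*1e3,np.degrees(c[2])+60*np.arange(6)].round(1))
for n,u,z in(('pancake',(387,257),.04),('box',(180,150),.06),('pink',(389,168),.03)):print(n,ray('top',np.array([u]),z)[0].round(3))
E
```

```text
axis [ 0.60112624 -0.05435181] ang0 1.7763664635939511 res mm [[ 3.4 -0.2]
 [ 1.4  2.3]
 [-1.5  1.6]
 [-3.1 -0.7]
 [-2.1 -1.2]
 [ 1.9 -1.9]]
post [ 0.75242918 -0.13385812  0.085     ] -27.72092285878341 0.17092055059368993
jar [ 0.60160827 -0.13115991  0.081     ] -89.64042605081413 0.07680961343032758
[[255. 211.]
 [332. 222.]
 [375. 192.]
 [346. 160.]
 [285. 153.]
 [239. 174.]]
[[ 719.1  -50.7    1.8]
 [ 656.9   49.6   61.8]
 [ 539.    46.   121.8]
 [ 483.2  -58.   181.8]
 [ 545.3 -158.3  241.8]
 [ 663.3 -154.7  301.8]]
pancake [ 0.572 -0.275  0.04 ]
box [0.776 0.121 0.06 ]
pink [ 0.748 -0.289  0.03 ]
```

Axis is at (0.601,-0.054) and the post lies along -28°. I'll push the peg nearest the robot (0.483,-0.058) with shut fingers, anticlockwise. The tool's y axis already points roughly along that tangent. First I'll move over to the near side.

Call:
jog_arm:
  targets:
    - [0.12,-0.13,0,0,0,0,0]
    - [0.24,-0.26,0,0,0,0,0]
    - [0.36,-0.39,0,0,0,0,0]
    - [0.48,-0.52,0,0,0,0,0]
    - [0.6,-0.65,0,0,0,0,0]
    - [0.72,-0.78,0,0,0,0,0]
    - [0.84,-0.91,0,0,0,0,0]
    - [0.9,-0.97,0,0,0,0,0]
    - [0.9,-0.97,0,0,0,0,0]
  squeeze: 60

```text
t: 1.0
eef_pos: [0.3677, -0.3185, 0.2098]
orientation: [0.982, 0.187, 0.0, -0.001]
ft_force: [0.1, -0.8, 0.5]
grip_width: -0.0001
```

Call:
jog_arm:
  targets:
    - [0.12,-0.13,0,0,0,0,0]
    - [0.24,-0.26,0,0,0,0,0]
    - [0.36,-0.39,0,0,0,0,0]
    - [0.48,-0.52,0,0,0,0,0]
    - [0.6,-0.65,0,0,0,0,0]
    - [0.72,-0.78,0,0,0,0,0]
    - [0.84,-0.91,0,0,0,0,0]
    - [0.87,-0.96,0,0,0,0,0]
    - [0.87,-0.96,0,0,0,0,0]

```text
t: 1.9
eef_pos: [0.4827, -0.0176, 0.2095]
orientation: [0.983, 0.186, -0.0, -0.0]
ft_force: [0.5, -0.8, 0.7]
grip_width: -0.0002
```

Call:
jog_arm:
  targets:
    - [0,0,0.14,0,0,0,0]
    - [0,0,0.28,0,0,0,0]
    - [0,0,0.42,0,0,0,0]
    - [0,0,0.42,0,0,0,0]

```text
t: 2.3
eef_pos: [0.4792, -0.0218, 0.1015]
orientation: [0.983, 0.183, -0.004, -0.0]
ft_force: [0.6, 0.1, -0.1]
grip_width: 0.0002
```

```bash
python3 - <<'E'
from h import *
import cv2
ims=[]
for n,(r,c) in (("scene",(100,200)),("top",(150,150))):
    a=capture(n)[r:r+200,c:c+200,::-1];ims.append(cv2.resize(a,None,fx=2,fy=2,interpolation=cv2.INTER_CUBIC))
cv2.imwrite('pics/a1.png',np.hstack(ims))
o=get_obs();print(o['eef_pos'],proj('scene',o['eef_pos']),proj('top',o['eef_pos']))
E
```

```text
[ 0.48189872 -0.02101576  0.1050756 ] [[363.44285713 157.26871806]] [[252.29189808 310.2940468 ]]
```

View pics/a1.png

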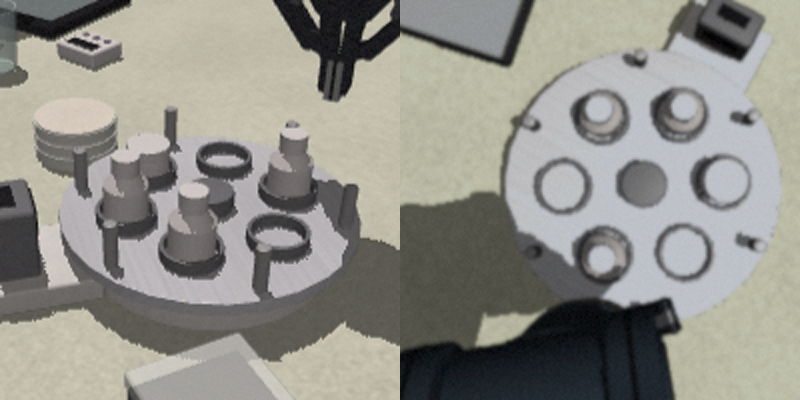

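Call:
jog_arm:
  targets:
    - [0,0,0.08,0,0,0,0]
    - [0,0,0.16,0,0,0,0]
    - [0,0,0.16,0,0,0,0]
    - [0,0,0.16,0,0,0,0]

```text
t: 2.8
eef_pos: [0.483, -0.02, 0.0663]
orientation: [0.983, 0.184, 0.001, 0.0]
ft_force: [-0.1, -0.6, 0.9]
grip_width: 0.0002
```

```bash
python3 - <<'E'
from h import *
import cv2
o=get_obs();print(o['eef_pos'],o['ft_force'],proj('scene',o['eef_pos']))
a=capture("scene")[90:230,260:420,::-1].copy()
cv2.imwrite('pics/a2.png',cv2.resize(a,None,fx=4,fy=4,interpolation=cv2.INTER_CUBIC))
E
```

```text
[ 0.48300381 -0.02003199  0.06630932] [-0.08374014 -0.63330924  0.94380206] [[360.8048222  176.32510938]]
```

View pics/a2.png

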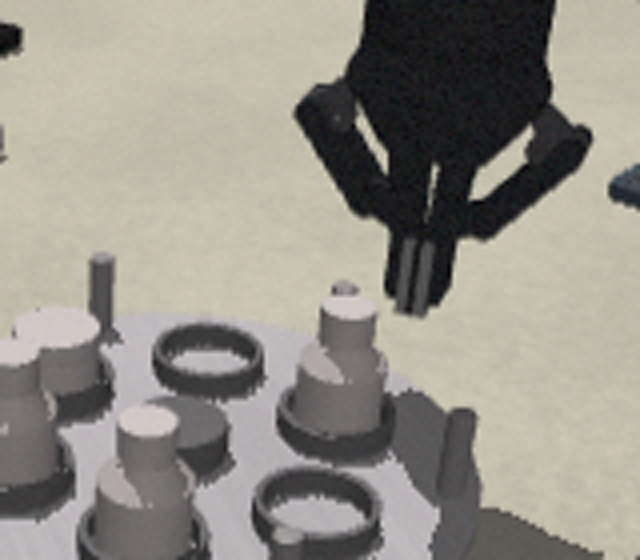

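The fingertip is at about px (363,168), 8 px above where the state puts it, so it is probably higher than reported. I'll go 10 mm lower and start pushing gently, checking the force.

```bash
python3 - <<'E'
from h import *
from scipy.spatial.transform import Rotation as R
o=get_obs();M=R.from_quat(o['orientation']).as_matrix();p=o['eef_pos']
c=np.array([.6011,-.0544])
for a in (164,168,172,176,180,184,188,192,196,200,204,208,212,216,220):
    q=np.array([*(c+.122*np.array([np.cos(np.radians(a)),np.sin(np.radians(a))])),.056])
    print(a,q.round(4),(M.T@(q-p)/.25).round(3))
E
```

```text
164 [ 0.4838 -0.0208  0.056 ] [0.001 0.004 0.042]
168 [ 0.4818 -0.029   0.056 ] [-0.019  0.032  0.042]
172 [ 0.4803 -0.0374  0.056 ] [-0.036  0.061  0.042]
176 [ 0.4794 -0.0459  0.056 ] [-0.052  0.091  0.042]
180 [ 0.4791 -0.0544  0.056 ] [-0.065  0.123  0.042]
184 [ 0.4794 -0.0629  0.056 ] [-0.076  0.155  0.042]
188 [ 0.4803 -0.0714  0.056 ] [-0.085  0.188  0.042]
192 [ 0.4818 -0.0798  0.056 ] [-0.092  0.221  0.042]
196 [ 0.4838 -0.088   0.056 ] [-0.096  0.255  0.042]
200 [ 0.4865 -0.0961  0.056 ] [-0.098  0.289  0.042]
204 [ 0.4896 -0.104   0.056 ] [-0.098  0.323  0.042]
208 [ 0.4934 -0.1117  0.056 ] [-0.095  0.357  0.042]
212 [ 0.4976 -0.1191  0.056 ] [-0.089  0.391  0.042]
216 [ 0.5024 -0.1261  0.056 ] [-0.082  0.424  0.042]
220 [ 0.5076 -0.1328  0.056 ] [-0.072  0.456  0.042]
```

Call:
jog_arm:
  targets:
    - [0,0,0.04,0,0,0,0]
    - [-0.01,0.015,0.04,0,0,0,0]
    - [-0.02,0.03,0.04,0,0,0,0]
    - [-0.03,0.045,0.04,0,0,0,0]
    - [-0.036,0.06,0.04,0,0,0,0]
    - [-0.044,0.075,0.04,0,0,0,0]
    - [-0.052,0.09,0.04,0,0,0,0]

```text
t: 3.55
eef_pos: [0.4787, -0.0441, 0.0549]
orientation: [0.983, 0.184, 0.001, -0.001]
ft_force: [1.5, 10.5, 0.2]
grip_width: 0.0
```

```bash
python3 - <<'E'
from h import *
import cv2
o=get_obs();print(o['eef_pos'],o['ft_force'],proj('scene',o['eef_pos']))
a=capture("scene")[90:230,230:390,::-1].copy()
cv2.imwrite('pics/a3.png',cv2.resize(a,None,fx=4,fy=4,interpolation=cv2.INTER_CUBIC))
E
```

```text
[ 0.47867828 -0.04413839  0.05493003] [ 1.54110796 10.51013597  0.20630691] [[351.0396747  176.21696148]]
```

View pics/a3.png

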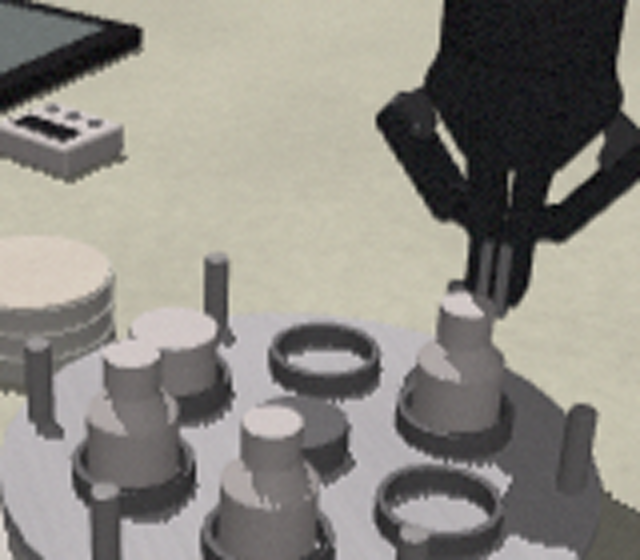

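Contact with the intended peg (10 N). I'll continue along the arc slowly.

Call:
jog_arm:
  targets:
    - [-0.007,0.016,0,0,0,0,0]
    - [-0.013,0.032,0,0,0,0,0]
    - [-0.019,0.048,0,0,0,0,0]
    - [-0.024,0.064,0,0,0,0,0]
    - [-0.029,0.08,0,0,0,0,0]
    - [-0.033,0.097,0,0,0,0,0]
    - [-0.037,0.113,0,0,0,0,0]
    - [-0.04,0.13,0,0,0,0,0]

```text
t: 4.4
eef_pos: [0.4815, -0.078, 0.0551]
orientation: [0.983, 0.185, 0.001, -0.001]
ft_force: [0.6, 5.5, 2.1]
grip_width: -0.0
```

```bash
python3 - <<'E'
from h import *
import cv2
o=get_obs();print(o['eef_pos'],o['ft_force'])
a=capture("scene")[90:280,190:400,::-1].copy()
cv2.imwrite('pics/a4.png',cv2.resize(a,None,fx=3,fy=3,interpolation=cv2.INTER_CUBIC))
E
```

```text
[ 0.48150969 -0.07796381  0.0550643 ] [0.57288187 5.48241427 2.12473754]
```

View pics/a4.png

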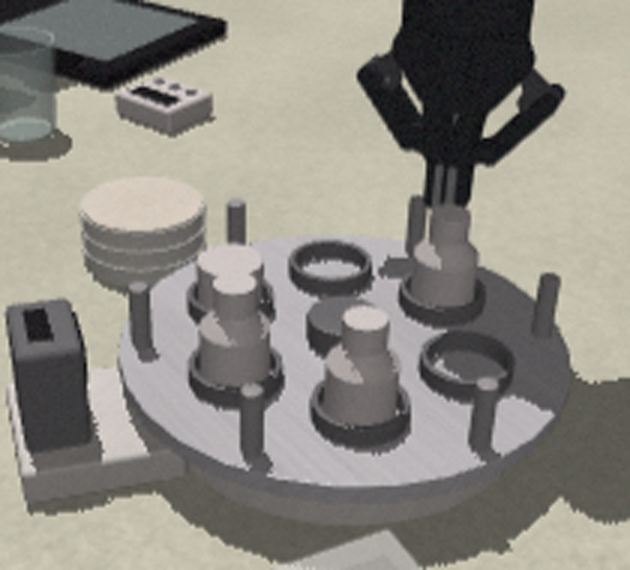

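Turned about 20°, with the bottle and the jar still upright. Continuing past half way.

Call:
jog_arm:
  targets:
    - [-0.002,0.017,0,0,0,0,0]
    - [-0.004,0.034,0,0,0,0,0]
    - [-0.005,0.051,0,0,0,0,0]
    - [-0.006,0.068,0,0,0,0,0]
    - [-0.006,0.085,0,0,0,0,0]
    - [-0.006,0.102,0,0,0,0,0]
    - [-0.006,0.112,0,0,0,0,0]
    - [-0.006,0.112,0,0,0,0,0]

```text
t: 5.25
eef_pos: [0.489, -0.1067, 0.0547]
orientation: [0.983, 0.183, -0.0, 0.0]
ft_force: [-0.4, 0.2, 0.6]
grip_width: 0.0001
```

```bash
python3 - <<'E'
from h import *
import cv2
o=get_obs();print(o['eef_pos'],o['ft_force'])
a=capture("scene")[90:280,190:400,::-1].copy()
cv2.imwrite('pics/a5.png',cv2.resize(a,None,fx=3,fy=3,interpolation=cv2.INTER_CUBIC))
E
```

```text
[ 0.48896487 -0.10673929  0.05467838] [-0.43808979  0.23196957  0.58680646]
```

View pics/a5.png

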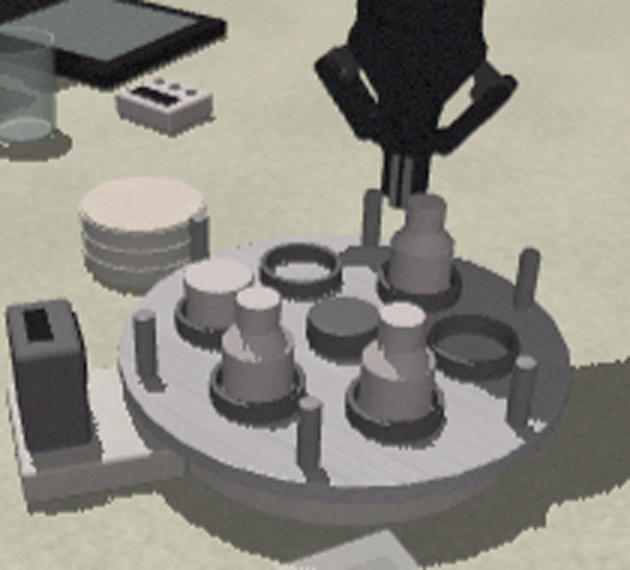

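Contact force is gone and the detent is drawing the disc on. I'll back off slightly and lift clear.

Call:
jog_arm:
  targets:
    - [0,0,0,0,0,0,0]
    - [0,0,0,0,0,0,0]
    - [-0.03,0,-0.05,0,0,0,0]
    - [-0.06,0,-0.15,0,0,0,0]
    - [-0.06,0,-0.3,0,0,0,0]
    - [-0.06,0,-0.45,0,0,0,0]
    - [-0.06,0,-0.6,0,0,0,0]
    - [-0.06,0,-0.6,0,0,0,0]

```text
t: 6.1
eef_pos: [0.4772, -0.1118, 0.2101]
orientation: [0.983, 0.184, 0.004, 0.002]
ft_force: [0.0, -0.0, 0.1]
grip_width: 0.0001
```

Call:
jog_arm:
  targets:
    - [0,0.15,0,0,0,0,0]
    - [0,0.3,0,0,0,0,0]
    - [0,0.45,0,0,0,0,0]
    - [0,0.6,0,0,0,0,0]
    - [0,0.75,0,0,0,0,0]
    - [0,0.75,0,0,0,0,0]
    - [0,0.75,0,0,0,0,0]

```text
t: 6.8
eef_pos: [0.5422, -0.2865, 0.2044]
orientation: [0.983, 0.183, -0.001, -0.0]
ft_force: [0.5, -0.4, -0.4]
grip_width: 0.0002
```

```bash
python3 - <<'E'
from h import *
import cv2
ims=[]
for n,(r,c) in (("scene",(110,190)),("top",(140,185))):
    a=capture(n)[r:r+180,c:c+200,::-1];ims.append(cv2.resize(a,None,fx=2,fy=2,interpolation=cv2.INTER_CUBIC))
cv2.imwrite('pics/a6.png',np.hstack(ims))
th=np.radians(-28.2);s=np.array([.6011+.075*np.cos(th),-.0544+.075*np.sin(th),.081])
for n in("scene","top"):print(proj(n,s))
print(get_obs()['ft_force'],get_obs()['t'])
E
```

```text
[[262.54131197 191.290011  ]]
[[291.13118077 204.77256468]]
[-0.13914918  0.49774139  0.0811098 ] 6.9
```

View pics/a6.png

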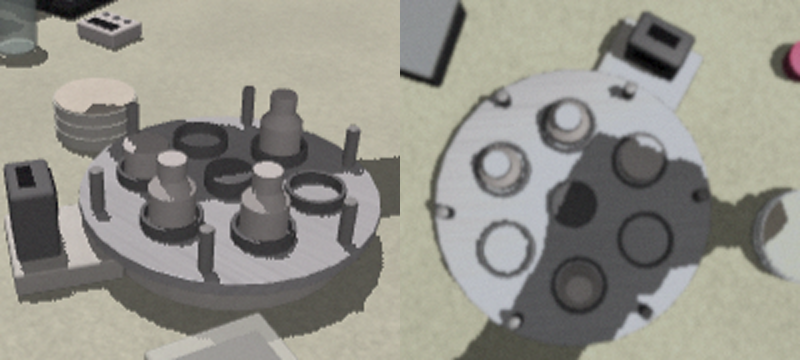

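The jar is at top px (305,220), short of the (291,205) target. I need to know whether the disc is still creeping, so I'll move the arm away and measure again.

Call:
jog_arm:
  targets:
    - [0,0.15,0,0,0,0,0]
    - [0,0.3,0,0,0,0,0]
    - [-0.1,0.45,0,0,0,0,0]
    - [-0.2,0.6,0,0,0,0,0]
    - [-0.2,0.6,0,0,0,0,0]
    - [-0.2,0.6,0,0,0,0,0]
    - [-0.2,0.6,0,0,0,0,0]

```text
t: 7.6
eef_pos: [0.5515, -0.4417, 0.205]
orientation: [0.983, 0.185, 0.0, -0.001]
ft_force: [-0.1, 0.2, -0.6]
grip_width: 0.0001
```

```bash
python3 - <<'E'
from h import *
import cv2
ims=[]
for n,(r,c) in (("scene",(110,190)),("top",(140,185))):
    a=capture(n)[r:r+180,c:c+200,::-1];ims.append(cv2.resize(a,None,fx=2,fy=2,interpolation=cv2.INTER_CUBIC))
cv2.imwrite('pics/a7.png',np.hstack(ims));print(get_obs()['t'])
E
```

```text
7.7
```

View pics/a7.png

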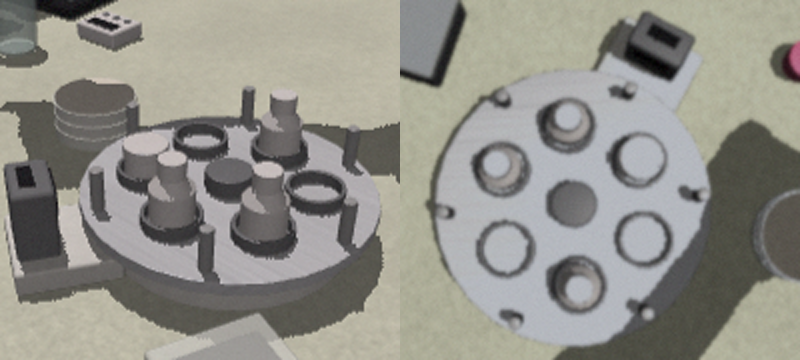

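```bash
python3 - <<'E'
from h import *
uv=np.array([[503,97],[630,90],[699,194],[646,314],[515,320],[445,212]],float);uv=(uv-[400,0])/2+[185,140]
P=ray('top',uv,.086)[:,:2]-[.6011,-.0544]
a=np.degrees(np.arctan2(P[:,1],P[:,0]));print(a,(a-1.8)%60,((a-1.8)%60).mean())
E
```

```text
[  33.97563795  -26.88432815  -86.62250206 -147.20078013  153.55267077
   94.43366464] [32.17563795 31.31567185 31.57749794 30.99921987 31.75267077 32.63366464] 31.742393838050134
```

It's resting at about +32°, only just past half way, so friction stalled it on the crest. The same peg is now at 213°. I'll go back behind it and push further.

```bash
python3 - <<'E'
from h import *
from scipy.spatial.transform import Rotation as R
o=get_obs();M=R.from_quat([.983,.1837,0,0]).as_matrix();p=o['eef_pos']
f=lambda a,z:np.array([.6011+.122*np.cos(np.radians(a)),-.0544+.122*np.sin(np.radians(a)),z])
q=f(198,.205);print(p,q,M.T@(q-p)/.25)
for a in range(198,240,4):print(a,(M.T@(f(a,.055)-f(198,.055))/.25).round(3))
E
```

```text
[ 0.55172407 -0.44177016  0.20523858] [ 0.48507111 -0.09210007  0.205     ] [ 2.56503279e-01 -1.40056941e+00  9.54323986e-04]
198 [0. 0. 0.]
202 [-0.001  0.034  0.   ]
206 [0.001 0.068 0.   ]
210 [0.005 0.102 0.   ]
214 [0.011 0.135 0.   ]
218 [0.02  0.168 0.   ]
222 [0.031 0.201 0.   ]
226 [0.044 0.232 0.   ]
230 [0.06  0.262 0.   ]
234 [0.077 0.292 0.   ]
238 [0.097 0.32  0.   ]
```

Call:
jog_arm:
  targets:
    - [0.03,-0.18,0,0,0,0,0]
    - [0.06,-0.36,0,0,0,0,0]
    - [0.1,-0.54,0,0,0,0,0]
    - [0.13,-0.7,0,0,0,0,0]
    - [0.13,-0.7,0,0,0,0,0]

```text
t: 8.2
eef_pos: [0.5182, -0.2612, 0.2058]
orientation: [0.982, 0.188, 0.001, -0.001]
ft_force: [-0.2, 0.1, 0.1]
grip_width: 0.0003
```

Call:
jog_arm:
  targets:
    - [0.03,-0.18,0,0,0,0,0]
    - [0.06,-0.36,0,0,0,0,0]
    - [0.1,-0.54,0,0,0,0,0]
    - [0.127,-0.7,0,0,0,0,0]
    - [0.127,-0.7,0,0,0,0,0]
    - [0.127,-0.7,0,0,0,0,0]

```text
t: 8.8
eef_pos: [0.4843, -0.0933, 0.2054]
orientation: [0.983, 0.186, 0.0, 0.0]
ft_force: [-0.3, -0.3, 0.2]
grip_width: -0.0004
```

Call:
jog_arm:
  targets:
    - [0,0,0.15,0,0,0,0]
    - [0,0,0.3,0,0,0,0]
    - [0,0,0.4,0,0,0,0]
    - [0,0,0.5,0,0,0,0]
    - [0,0,0.59,0,0,0,0]
    - [0,0,0.59,0,0,0,0]

```text
t: 9.4
eef_pos: [0.4827, -0.0955, 0.055]
orientation: [0.983, 0.183, -0.002, -0.0]
ft_force: [0.4, -0.8, -0.2]
grip_width: 0.0004
```

Call:
jog_arm:
  targets:
    - [0,0.017,0,0,0,0,0]
    - [0,0.034,0,0,0,0,0]
    - [0,0.051,0,0,0,0,0]
    - [0.001,0.068,0,0,0,0,0]
    - [0.003,0.085,0,0,0,0,0]
    - [0.005,0.102,0,0,0,0,0]
    - [0.008,0.118,0,0,0,0,0]
    - [0.011,0.135,0,0,0,0,0]
    - [0.016,0.151,0,0,0,0,0]
    - [0.02,0.168,0,0,0,0,0]

```text
t: 10.4
eef_pos: [0.5056, -0.1313, 0.0579]
orientation: [0.983, 0.184, 0.001, -0.0]
ft_force: [2.9, 4.7, 4.1]
grip_width: -0.0001
```

Call:
jog_arm:
  targets:
    - [0.005,0.016,0,0,0,0,0]
    - [0.01,0.032,0,0,0,0,0]
    - [0.01,0.032,0,0,0,0,0]
    - [0.01,0.032,0,0,0,0,0]
    - [0.01,0.032,0,0,0,0,0]

```text
t: 10.9
eef_pos: [0.5083, -0.1386, 0.057]
orientation: [0.983, 0.184, -0.001, -0.0]
ft_force: [-0.4, -0.4, 0.2]
grip_width: -0.0002
```

```bash
python3 - <<'E'
from h import *
import cv2
ims=[]
for n,(r,c) in (("scene",(110,190)),("top",(140,185))):
    a=capture(n)[r:r+180,c:c+200,::-1];ims.append(cv2.resize(a,None,fx=2,fy=2,interpolation=cv2.INTER_CUBIC))
cv2.imwrite('pics/a8.png',np.hstack(ims));print(get_obs()['t'])
E
```

```text
11.0
```

View pics/a8.png

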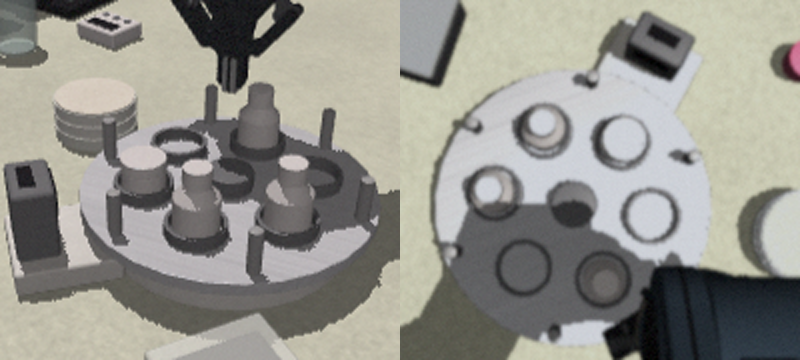

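The jar is at top px (297,210) with target (291,205), and contact is lost again. I'll wait in place to see whether it is still moving.

Call:
jog_arm:
  targets:
    - [0,0,0,0,0,0,0]
    - [0,0,0,0,0,0,0]
    - [0,0,0,0,0,0,0]
    - [0,0,0,0,0,0,0]
    - [0,0,0,0,0,0,0]
    - [0,0,0,0,0,0,0]

```text
t: 11.6
eef_pos: [0.5092, -0.1383, 0.0573]
orientation: [0.983, 0.184, 0.0, -0.0]
ft_force: [-0.4, -0.0, 0.5]
grip_width: -0.0001
```

```bash
python3 - <<'E'
from h import *
import cv2
ims=[]
for n,(r,c) in (("scene",(110,190)),("top",(140,185))):
    a=capture(n)[r:r+180,c:c+200,::-1];ims.append(cv2.resize(a,None,fx=2,fy=2,interpolation=cv2.INTER_CUBIC))
cv2.imwrite('pics/a9.png',np.hstack(ims));print(get_obs()['t'],get_obs()['ft_force'])
E
```

```text
11.7 [-0.23021066 -0.08529701  0.16272126]
```

View pics/a9.png

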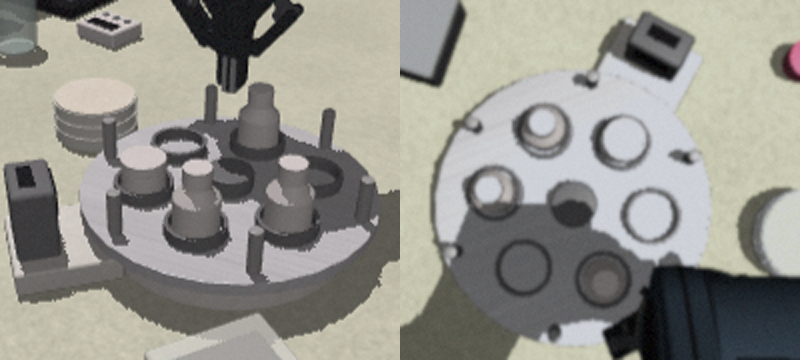

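```bash
python3 - <<'E'
from h import *
from scipy.spatial.transform import Rotation as R
uv=np.array([[592,79],[687,156],[474,125],[452,251],[554,332]],float);uv=(uv-[400,0])/2+[185,140]
P=ray('top',uv,.086)[:,:2]-[.6011,-.0544]
a=np.degrees(np.arctan2(P[:,1],P[:,0]));print((a-1.8)%60,((a-1.8)%60).mean())
M=R.from_quat([.983,.1837,0,0]).as_matrix();p=get_obs()['eef_pos'];d=p[:2]-[.6011,-.0544];print(np.degrees(np.arctan2(d[1],d[0])),np.hypot(*d))
f=lambda a,z:np.array([.6011+.122*np.cos(np.radians(a)),-.0544+.122*np.sin(np.radians(a)),z])
for a in range(222,236,2):print(a,(M.T@(f(a,.055)-p)/.25).round(3))
E
```

```text
[49.62225292 49.99613254 50.55339972 50.10882921 49.59572441] 49.9752677583207
-137.60971699763624 0.12448919391332729
222 [ 0.008 -0.007  0.009]
224 [0.014 0.009 0.009]
226 [0.021 0.025 0.009]
228 [0.029 0.04  0.009]
230 [0.037 0.055 0.009]
232 [0.045 0.07  0.009]
234 [0.054 0.084 0.009]
```

The disc is at 50.0°, so it follows the finger: friction is beating the detent's pull here. I'll nudge it on by about 7°.

Call:
jog_arm:
  targets:
    - [0.006,0.01,0,0,0,0,0]
    - [0.013,0.02,0,0,0,0,0]
    - [0.018,0.03,0,0,0,0,0]
    - [0.024,0.04,0,0,0,0,0]
    - [0.03,0.05,0,0,0,0,0]
    - [0.03,0.05,0,0,0,0,0]
    - [0.03,0.05,0,0,0,0,0]
    - [0.03,0.05,0,0,0,0,0]

```text
t: 12.5
eef_pos: [0.5206, -0.1472, 0.0573]
orientation: [0.983, 0.184, -0.0, -0.0]
ft_force: [-0.1, -1.1, 1.0]
grip_width: -0.0001
```

```bash
python3 - <<'E'
from h import *
import cv2
ims=[]
for n,(r,c) in (("scene",(110,190)),("top",(140,185))):
    a=capture(n)[r:r+180,c:c+200,::-1];ims.append(cv2.resize(a,None,fx=2,fy=2,interpolation=cv2.INTER_CUBIC))
cv2.imwrite('pics/b1.png',np.hstack(ims));print(get_obs()['t'],get_obs()['ft_force'])
E
```

```text
12.6 [ 0.76020988 -0.81090319 -0.66807719]
```

View pics/b1.png

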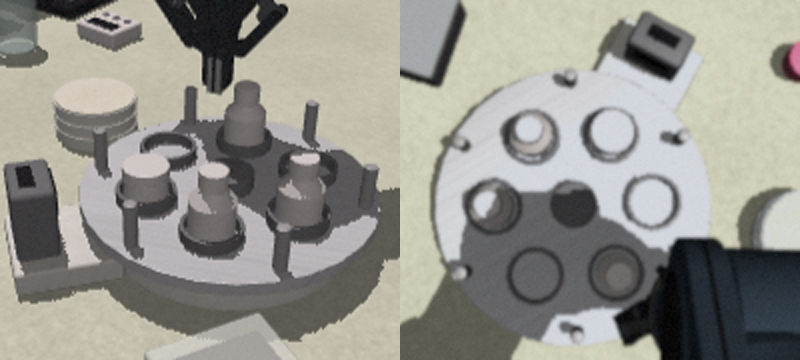

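The top peg is back at px (270,178), its starting place, and the jar lid is at (291,206), so it is home. I'll lift clear and check.

Call:
jog_arm:
  targets:
    - [-0.03,-0.03,-0.05,0,0,0,0]
    - [-0.04,-0.04,-0.15,0,0,0,0]
    - [-0.04,-0.04,-0.3,0,0,0,0]
    - [-0.04,-0.04,-0.45,0,0,0,0]
    - [-0.04,-0.04,-0.6,0,0,0,0]
    - [-0.04,0.14,-0.6,0,0,0,0]
    - [-0.04,0.32,-0.6,0,0,0,0]
    - [-0.1,0.5,-0.6,0,0,0,0]
    - [-0.15,0.7,-0.6,0,0,0,0]
    - [-0.2,0.9,-0.6,0,0,0,0]

```text
t: 13.6
eef_pos: [0.5544, -0.3732, 0.2085]
orientation: [0.983, 0.184, 0.0, 0.0]
ft_force: [1.0, 0.2, -0.0]
grip_width: -0.0001
```

Call:
jog_arm:
  targets:
    - [0,0.1,0,0,0,0,0]
    - [-0.05,0.25,0,0,0,0,0]
    - [-0.05,0.25,0,0,0,0,0]
    - [-0.05,0.25,0,0,0,0,0]
    - [-0.05,0.25,0,0,0,0,0]
    - [-0.05,0.25,0,0,0,0,0]

```text
t: 14.2
eef_pos: [0.5663, -0.4333, 0.208]
orientation: [0.983, 0.185, 0.0, -0.0]
ft_force: [0.7, 0.0, -0.3]
grip_width: -0.0001
```

```bash
python3 - <<'E'
from h import *
import cv2
ims=[]
for n,(r,c) in (("scene",(110,190)),("top",(140,185))):
    a=capture(n)[r:r+180,c:c+200,::-1];ims.append(cv2.resize(a,None,fx=2,fy=2,interpolation=cv2.INTER_CUBIC))
cv2.imwrite('pics/b2.png',np.hstack(ims));o=get_obs();print(o['t'],o['ft_force'],o['eef_pos'])
E
```

```text
14.3 [-0.15433475  0.22119331  0.18601562] [ 0.56627394 -0.43370683  0.20784224]
```

View pics/b2.png

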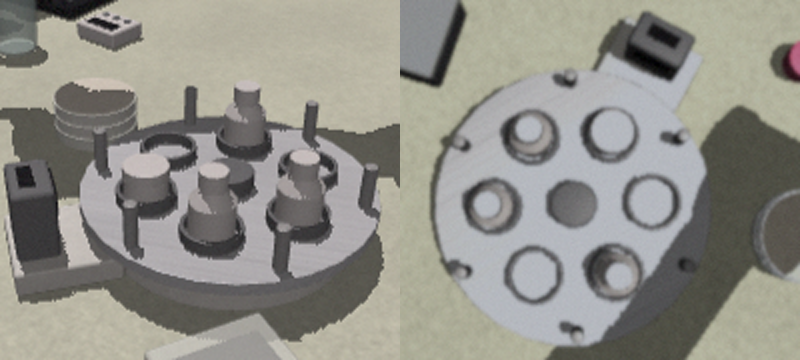

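```bash
python3 - <<'E'
from h import *
import cv2
a=cv2.imread('pics/top0.png',0).astype(np.float32);cap=capture('top');b=cv2.cvtColor(cap,cv2.COLOR_RGB2GRAY).astype(np.float32)
w=cv2.createHanningWindow((24,24),cv2.CV_32F);c0=np.array([.6011,-.0544])
for u,v in ((270,178),(216,211),(216,276),(274,306),(330,271),(326,208)):
    s=np.s_[v-12:v+12,u-12:u+12];d,r=cv2.phaseCorrelate(a[s],b[s],w)
    P=ray('top',[(u,v),(u+d[0],v+d[1])],.086)[:,:2]-c0;t=np.degrees(np.arctan2(P[:,1],P[:,0]));print(np.round(d,2),round(r,2),round(t[1]-t[0],2))
E
```

```text
[ 0.34 -0.26] 0.93 -0.31
[ 0.15 -0.07] 0.85 -0.12
[ 0.11 -0.26] 0.93 -0.14
[ 0.05 -0.38] 0.84 0.05
[-0.06 -0.32] 0.79 0.22
[ 0.08 -0.01] 0.89 -0.03
```

The pegs match their starting detent positions to within about 0.3° (mean about 0°), so the disc has turned exactly one step. The jar stands upright in its collar at the reader. Handing in.

```bash
python3 -c "
from station import *
print(job_done())"
```

```text
the job is handed in; nothing more can be done
None
```

The carousel is one detent anticlockwise (+60°) from where it started, and the squat wide-lidded jar stands upright in its collar in front of the reader post. I pushed the peg nearest the robot with shut fingers and handed in at about 14.4 s of the 32 s allowed.

- **Last checks:** All six peg positions match the detent pattern to within about 0.3°, averaging about 0°. The jar's lid is at top-view pixel (291,206), against a predicted (291,205). The arm was clear of everything, with forces near zero, and the pink look-alike was not touched.
- **What disagreed:** The disc did not draw itself on just past half way. It stopped at about 32° and again at 50°, so I pushed the same peg on twice more the same way until it settled home.
- **Fingertip height:** In the scene camera the fingertips looked about 8 px higher than the state's position said. I ran the fingers 10 mm lower to allow for that. Contact with the peg was good, and the highest force I read was about 10.5 N.

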